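Switch the radio to antenna five

ROBOT

A 6-joint arm with a two-finger parallel gripper is mounted at the origin on the work surface. World frame = base frame: x ahead of the robot, y to its left, z up, the work surface at z = 0. Lengths are in m, angles in rad, forces in N, time in s.
With the tool pointing down it reaches from about 0.25 to 0.775 m from the base axis. Payload 4 kg.
Tool frame: the origin (TCP) lies at the centre of the arm's flange, where the gripper is bolted on; the fingertips stand 199 mm ahead of it and the grasp point (between the pads) lies 180 mm ahead of it (robot.tcp_to_tips is the distance from the TCP to the fingertips, in m); z points along the fingers, y is the line along which they close (so a half turn about z gives the same grasp; the last joint's range is limited). The gripper opens to 94 mm and grips with 3 to 60 N. Pads are 16 mm wide; open, the fingers measure 119 mm over their backs; the gripper's body (75 mm by 177 mm) begins 78 mm behind the grasp point.
Start: joints at [1.091, 0.087, 1.371, -0, 1.684, -0.103], TCP at [0.202, 0.511, 0.405] pointing down, gripper open.
Joint ranges: [-3.1, 3.1], [-0.76, 2.03], [0.27, 2.55], [-1.08, 4.22], [0.17, 2.65], [-2.57, 2.57]. Speed limits (rad/s): [2.79, 2.79, 3.14, 3.14, 3.14, 3.14].

INTERFACE

Orientations are given as [roll, pitch, yaw] about the fixed x, y, z axes, in that order (R = Rz(yaw) Ry(pitch) Rx(roll)).
In Python, from bench import telemetry, snapshot, ticket, robot gives the robot as it stands.
- The arm moves only by the tool apply_moves, never from a script. Its argument "moves" is a list that holds one entry, the list of rows, each a list of 5 numbers: the shift along the tool's x, y, z in units of 50 mm (1.0 is 50 mm), then the turn about the tool's z in units of 10 degrees (1.0 is 10 degrees), then the closure, from 0 (fully open) to 1 (shut). A call has 1 to 10 rows; each row is the pose to reach, as a shift and turn from the pose commanded when the call began, along the tool's axes at that moment; what a row does not reach only later rows make up. A row lasts 1/8 s, in which the tool goes at most 62.5 mm and 10.7 degrees, less where a joint would pass 70% of its speed; a pose out of reach is approached as far as the arm can. A call with a gripper value outside its range is refused whole. The fingers move at their own pace and stop on an object; the grip force is fixed at half the most. Time passes only in rows, so rows that repeat a pose let the fingers close. It gives the time, the measured TCP pose, the force, the opening and the grip force at its end, in the units of the state.
- telemetry.get_obs(): the state, without advancing time (a new reading comes with each control period).
- snapshot(name): name is "scene" or "top" or "wrist"; returns a dict with "image" (480x640x3 uint8, red, green, blue), "fovy" (degrees; the focal length in pixels is half the picture's height over the tangent of half this angle, whatever the lens; pixels are square), "cx", "cy" (the principal point, pixels), "D" ([k1, k2, p1, p2, k3] as OpenCV has them; the pictures are not rectified), "R" (3x3) and "t" (3): a world point X has camera coordinates R X + t. Camera axes: x right, y down, z forward; pixel columns grow to the right and rows downward; lengths in m; the calibration is good to about 2 mm. A picture is of the moment at which its call begins. There is no depth.
- ticket.close_job(): hands the job in; it is judged then, once.
The state is a dict: "time": time; "joint_positions": joint angles; "qvel": joint speeds; "joint_torque": joint torques, N m; "tool_pos": TCP position; "ee_rot": TCP orientation; "wrist_force": force on the tool from outside, world axes, zero at the start; "wrist_torque": the same for the moment, N m; "width": finger opening in m; "finger_force": force on a finger pad.
Only numpy, scipy, OpenCV 4.12 (cv2) and the standard library are available. Lean on these libraries where they do the work, as an engineer would, in place of code of your own. Each camera call takes 0.05 s, during which the arm holds its last target. There are 200 camera calls.

TASK

On the black antenna switch box, push the orange selector lever round clockwise with a fingertip, click by click, to the fifth of its six white dots (the first dot is at its anticlockwise end), without letting it run on to the sixth. Once it rests at the fifth click, press the green tune button all the way down with a fingertip and let it spring back. Do not pinch the lever, do not press the button sooner, and leave the other things on the table and on the box where they stand.

Things in the scene. Friction and masses are not known exactly. Their poses are not given: they have to be found in the camera images.
- switchbox: Black antenna switch box with a flat grey top, 180 (x) x 300 (y) x 65 mm high, fixed to the table. Origin: centre of its underside, on the table. Its x axis points away from the side with the controls' user (towards the sockets), y to its left, z up. The selector stands on the left half of its top, the tune button on the right half.
- selector_axis (a point): Point on the selector's vertical turning axis at the level of the box's grey top (65 mm above the table), at (0, 65, 65) mm in the box's frame. Axes as the box's. A fixed metal disc of radius 30 mm and 5 mm thickness lies round it. Six white dots, radius 4.5 mm, lie on the grey top on a circle of radius 63 mm round it: dot 1 at +75 degrees from the box's x axis (towards its y axis), then every 30 degrees clockwise seen from above, dot 6 at -75 degrees.
- selector (a joint): Angle of the lever in rad: 0 at dot 1 (anticlockwise stop), growing clockwise seen from above; a click every 0.5236 rad: dot 5 at 2.094, dot 6 (stop) at 2.618. It starts at dot 1, 2 or 3. A sprung ball holds each click: leaving one takes 0.13 to 0.2 N m (5 to 9 N at the lever's outer half); a little past half-way (0.26 to 0.33 rad on) the lever snaps ahead of the finger into the next click and stays.
- selector_tip (a point): Outer end of the lever, centre of its top edge, 50 mm from the axis and 39 mm above the grey top. Turns with the lever; its x axis points outward along the lever, z up. The lever is an orange bar with a white line on its top, on a black round hub of radius 19 mm and 32 mm height above the grey top: it reaches from 15 mm behind the axis to 50 mm in front, 8 mm wide, 14 mm wide where the two flank plates sit, from 11 to 39 mm above the grey top.
- flank_back: Plate on the anticlockwise side of the lever: push here to turn clockwise. 28 mm long, 3 mm thick, 25 mm high. Origin at its centre, 32 mm from the axis, 5.5 mm off the lever's centre line, 23.5 mm above the grey top. Its x axis points outward along the lever, y anticlockwise, out of the plate.
- flank_front: The same plate on the clockwise side of the lever (y points into the lever). Squeezing both plates at once counts as pinching.
- tune (a joint): Travel of the green tune button in m: 0 up, 0.006 fully down (about 5 N); springs back when let go.
- tune_top (a point): Centre of the top of the green round button (radius 16 mm), 22 mm above the grey top when up, at (-30, -105, 87) mm in the box's frame. Its dark housing is 24 mm in radius and 12 mm high. Pressed straight down.
- adapter: Metal coax adapter standing on the box's top, 24 mm in diameter, 32 mm high, loose. Origin: centre of its underside.
- microphone: Black hand microphone lying on the table, 95 x 58 x 30 mm, loose. Origin: centre of its underside.
- pencil: Yellow pencil, 150 x 8 x 8 mm along its x axis, lying on the table. Origin: centre of its underside.
- tumbler: Green glass tumbler, 68 mm in diameter, 90 mm high, standing on the table. Origin: centre of its underside.
- clock: Black digital desk clock, 45 x 130 x 60 mm, standing on the table. Origin: centre of its underside.

How it is judged:
On the way, in this order (a step that is already met when the one before it is completed fails the run):
1. the selector rests at the fifth click (2.094 +- 0.12 rad) (value of joint selector between 1.9744 and 2.2144 rad and velocity of joint selector between -0.3 and 0.3 rad/s), for 0.2 s.
2. the tune button is pressed (at least 4.5 of its 6 mm) (value of joint tune above 0.0045 m), for 0.05 s.
At the end, for the whole second after the job is handed in: The selector rests at the fifth click (2.094 +- 0.12 rad), the tune button is up again (less than 1.5 mm in), and each loose thing is within 20 mm of where it stood (value of joint selector between 1.9744 and 2.2144 rad and value of joint tune below 0.0015 m and distance of each of adapter, microphone, pencil, tumbler, clock from where it was at the start of the episode below 0.02 m); the robot touches nothing.
It fails at once if the selector runs past the fifth click towards the sixth (beyond 2.36 rad) (value of joint selector above 2.36 rad).
It fails at once if the tune button is pressed (over 3 mm) while the selector is not at the fifth click (value of joint tune above 0.003 m and not (value of joint selector between 1.9444 and 2.2444 rad)).
It fails at once if the lever is pinched (both its flanks pressed by the fingers with over 3 N at once) (contact force between each of flank_back, flank_front and the fingers above 3 N).
It fails at once if another thing is lifted, pushed or knocked over (20 mm or 0.5 rad) (distance of any of adapter, microphone, pencil, tumbler, clock from where it was at the start of the episode above 0.02 m or angle between any of adapter, microphone, pencil, tumbler, clock's own z axis and vertical above 0.5 rad).
It also fails if it takes over 61 s, if anything falls off the work surface, if the arm or the gripper's body presses on something with over 40 N, if the wrist force passes 120 N, or if a joint passes its speed limit or range.

## Working session

There is one attempt and no reset: what is moved stays moved. The work goes in short steps, Python scripts to look and compute and a tool call to move; the robot and the scene stay as the last step left them, time stands still between calls to the robot, and variables do not carry over. Pictures are saved under pics/ and viewed, at most 10 in all, crops included, and the job is handed in when it is done.

Besides the shell and the picture viewer there is one more tool, called after "Request:" as name([rows], argument=value, ...), one row to a line, values as JSON. apply_moves: Moves the arm, as the interface text tells. Its arguments: {"type":"object","properties":{"moves":{"type":"array","items":{"type":"array","items":{"type":"array","items":{"type":"number"}}}}},"required":["moves"]}

```bash
ls; mkdir -p pics; python3 - <<'E'
from bench import telemetry, snapshot
import cv2,pickle
for n in ("scene","top"):
    s=snapshot(n); cv2.imwrite(f"pics/{n}0.png",s["image"][...,::-1]); pickle.dump(s,open(f"{n}0.pkl","wb"))
    print(n,s["fovy"],s["cx"],s["cy"],s["D"],s["R"],s["t"])
print(telemetry.get_obs())
E
```

```text
pics
scene 54.791045982133326 322.61997994222213 235.50059550431712 [0.02397993 0.         0.         0.         0.        ] [[ 0.43020692  0.90262921 -0.01350996]
 [ 0.61154427 -0.30241452 -0.73113546]
 [-0.66402983  0.30627759 -0.68209854]] [-0.30571417 -0.29539829  1.21958023]
top 56.756937318552076 325.12709250839185 240.534626797296 [-0.10101364  0.          0.          0.          0.        ] [[ 0.02510806 -0.99902624  0.03627878]
 [-0.98629081 -0.03067596 -0.16214014]
 [ 0.16309514 -0.0317104  -0.98610062]] [0.03313058 0.59935246 0.80281088]
{'time': 0.1, 'joint_positions': array([ 1.09089509e+00,  8.78947234e-02,  1.37209444e+00,  2.43911489e-05,
        1.68360659e+00, -1.03108690e-01]), 'qvel': array([ 0.00024473,  0.00016885, -0.00240864, -0.00066852,  0.00124152,
       -0.00113621]), 'joint_torque': array([ 2.31462807e-03, -3.41252625e+01, -3.03301334e+01,  7.20246602e-02,
        3.04039638e-02, -9.96535437e-05]), 'tool_pos': array([0.20232671, 0.51132763, 0.40361778]), 'ee_rot': array([-3.13960268e+00, -2.30284280e-04,  2.76480260e+00]), 'wrist_force': array([ 0.29687677, -0.49970216,  0.36928763]), 'wrist_torque': array([ 0.00325725, -0.03199414, -0.01053118]), 'finger_force': 0.0, 'width': 0.09429822491399337}
```

View pics/scene0.png

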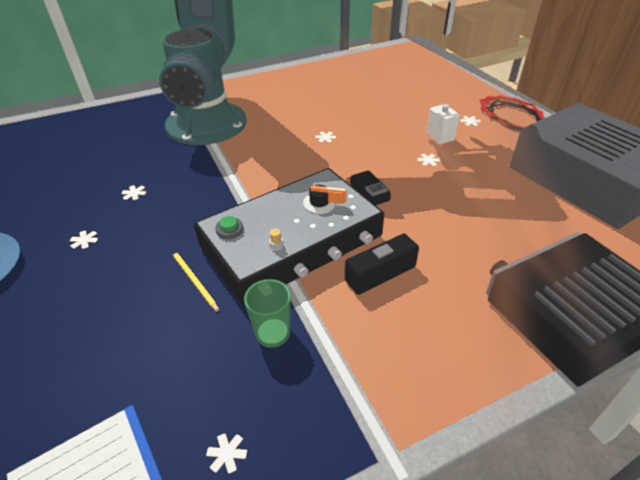

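View pics/top0.png

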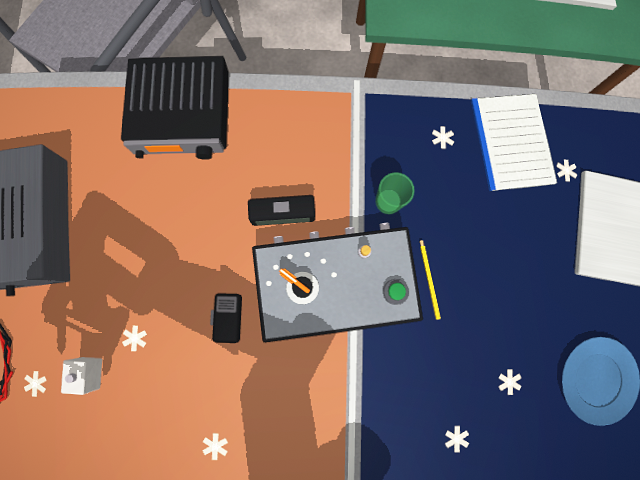

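The scene shows the box with the orange lever at about (328,194) and the green button at (229,224). In the top view the lever hub is at about (301,288), its tip near (281,271), and the button at (397,292). I'll enlarge the box.

```bash
python3 - <<'E'
import cv2
im=cv2.imread("pics/top0.png")
cv2.imwrite("pics/topc.png",cv2.resize(im[220:350,245:430],None,fx=4.3,fy=4.3,interpolation=cv2.INTER_CUBIC))
E
```

```text
(no output)
```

View pics/topc.png

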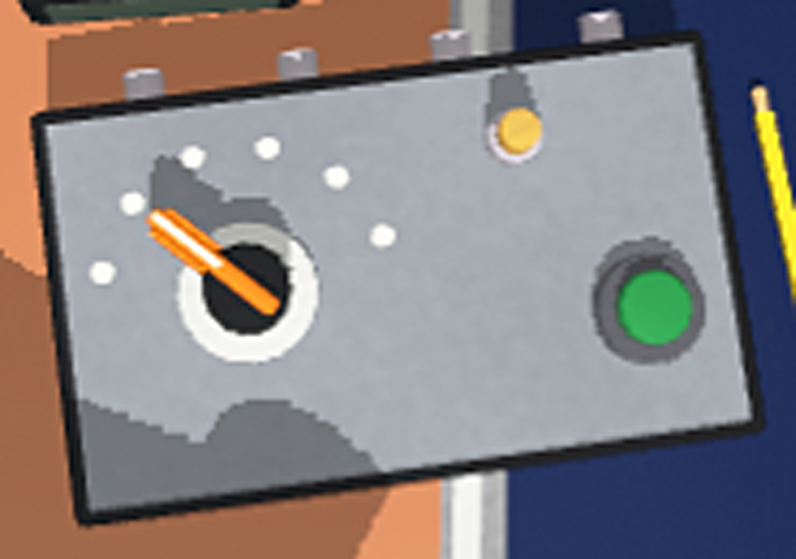

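Dots 1–6 in the crop: (102,272), (133,203), (193,157), (267,148), (337,177), (383,235). The green top is at (655,306), the adapter top at (520,130), and the lever points near dot 2. Next I fit the box pose.

```bash
cat > h.py <<'E'
import numpy as np, cv2, pickle
def K(s):
    f=240/np.tan(np.radians(s["fovy"])/2); return np.array([[f,0,s["cx"]],[0,f,s["cy"]],[0,0,1]])
def proj(s,P):
    P=np.asarray(P,float).reshape(-1,3)
    return cv2.projectPoints(P,cv2.Rodrigues(np.array(s["R"]))[0],np.array(s["t"],float),K(s),np.array(s["D"]))[0][:,0]
def ray(s,uv,z):
    n=cv2.undistortPoints(np.array([[uv]],float),K(s),np.array(s["D"]))[0,0]
    R=np.array(s["R"]);d=R.T@np.r_[n,1];c=-R.T@np.array(s["t"]);return c+d*(z-c[2])/d[2]
def box(p,P):
    c,s=np.cos(p[2]),np.sin(p[2]);P=np.asarray(P,float).reshape(-1,3)
    return np.c_[p[0]+c*P[:,0]-s*P[:,1],p[1]+s*P[:,0]+c*P[:,1],P[:,2]]
def polar(r,deg,z):
    a=np.radians(deg);return [r*np.cos(a),.065+r*np.sin(a),z]
E
python3 - <<'E'
from h import *
from scipy.optimize import least_squares
s=pickle.load(open("top0.pkl","rb"))
c=np.array([(102,272),(133,203),(193,157),(267,148),(337,177),(383,235),(655,306)],float)
uv=(c+.5)/4.3-.5+[245,220]
M=[polar(.063,75-30*i,.065) for i in range(6)]+[[-.03,-.105,.087]]
r=least_squares(lambda p:(proj(s,box(p,M))-uv).ravel(),[.5,.1,0])
print(r.x,np.degrees(r.x[2]));print(r.fun.reshape(-1,2).round(2))
p=r.x;np.save("box.npy",p)
crop=lambda P:((proj(s,P)-[245,220]+.5)*4.3-.5).round(0).tolist()
for k in range(3): print("tip dot",k+1,crop(box(p,polar(.05,75-30*k,.104))), crop(box(p,polar(-.015,75-30*k,.104))))
print("axis,button,dirs",box(p,[[0,.065,.065],[-.03,-.105,.087]]))
print("corners",crop(box(p,[[.09,.15,.065],[.09,-.15,.065],[-.09,-.15,.065],[-.09,.15,.065]])))
a=ray(s,(np.array([520,130])+.5)/4.3-.5+[245,220],.097);print("adapter",a, (np.array([[np.cos(p[2]),np.sin(p[2])],[-np.sin(p[2]),np.cos(p[2])]])@(a[:2]-p[:2])))
s2=pickle.load(open("scene0.pkl","rb"));print("scene: button,tip2,dots",proj(s2,box(p,[M[6],polar(.05,45,.104)]+M[:6])).round(0).tolist())
E
```

```text
[0.51660907 0.02644439 0.15810818] 9.058931331520366
[[-0.    0.08]
 [-0.21 -0.11]
 [-0.1   0.01]
 [ 0.06 -0.1 ]
 [-0.07 -0.16]
 [-0.06  0.21]
 [ 0.39  0.06]]
tip dot 1 [[125.0, 270.0]] [[282.0, 291.0]]
tip dot 2 [[150.0, 212.0]] [[275.0, 309.0]]
tip dot 3 [[200.0, 174.0]] [[260.0, 320.0]]
axis,button,dirs [[ 0.50637481  0.09063364  0.065     ]
 [ 0.50351555 -0.08196944  0.087     ]]
corners [[28.0, 111.0], [704.0, 26.0], [770.0, 433.0], [74.0, 529.0]]
adapter [ 0.57536276 -0.02192751  0.097     ] [ 0.05040467 -0.05701934]
scene: button,tip2,dots [[228.0, 220.0], [346.0, 189.0], [350.0, 196.0], [352.0, 207.0], [345.0, 217.0], [331.0, 224.0], [312.0, 225.0], [296.0, 220.0]]
```

```bash
cat >> h.py <<'E'
AX=np.array([.50637,.09063]); BT=np.array([.50352,-.08197])
def pose(a,d,z,r=.036):   # a: lever angle world deg, d: offset anticlockwise of the lever's centre line
    t=np.radians(a); q=AX+r*np.array([np.cos(t),np.sin(t)])+d*np.array([-np.sin(t),np.cos(t)])
    return [*q,z,a+90]
def rows(T):
    from bench import telemetry
    from scipy.spatial.transform import Rotation as Ro
    o=telemetry.get_obs();R=Ro.from_euler("xyz",o["ee_rot"]).as_matrix();y=np.degrees(o["ee_rot"][2])
    print("t",round(o["time"],2),"pos",o["tool_pos"].round(4),"yaw",round(y,1),"F",o["wrist_force"].round(1),"w",round(o["width"],4))
    for x in T: print((R.T@(np.array(x[:3])-o["tool_pos"])/.05).round(3), round(((y-x[3]+180)%360-180)/10,3))
E
python3 - <<'E'
from h import *
a=54.06
rows([pose(a,.027,.36),pose(a,.027,.279)])
E
```

```text
t 0.1 pos [0.2023 0.5113 0.4036] yaw 158.4 F [ 0.3 -0.5  0.4] w 0.0943
[-8.406 -4.753  0.88 ] 1.435
[-8.406 -4.75   2.5  ] 1.435
```

Request:
apply_moves([
  [[-8.41, -4.75, 0.87, 1.43, 1], [-8.41, -4.75, 0.87, 1.43, 1], [-8.41, -4.75, 0.87, 1.43, 1], [-8.41, -4.75, 0.87, 1.43, 1], [-8.41, -4.75, 0.87, 1.43, 1], [-8.41, -4.75, 0.87, 1.43, 1], [-8.41, -4.75, 0.87, 1.43, 1], [-8.41, -4.75, 0.87, 1.43, 1], [-8.41, -4.75, 0.87, 1.43, 1], [-8.41, -4.75, 0.87, 1.43, 1]],
])

```text
time: 1.35
tool_pos: [0.5057, 0.1361, 0.3608]
ee_rot: [-3.141, -0.001, 2.515]
wrist_force: [0.6, 0.2, 1.5]
width: 0.0004
finger_force: 0.0
```

```bash
python3 - <<'E'
from h import *
from bench import snapshot
rows([pose(54.06,.027,.36),pose(54.06,.027,.279)])
s=snapshot("wrist");cv2.imwrite("pics/wrist1.png",s["image"][...,::-1])
print(proj(s,box(np.load("box.npy"),[polar(.05,45,.104),polar(-.015,45,.104),[-.03,-.105,.087]]+[polar(.063,75-30*i,.065) for i in range(6)])).round(0).tolist())
E
```

```text
t 1.35 pos [0.5057 0.1361 0.3608] yaw 144.1 F [0.6 0.2 1.5] w 0.0004
[-0.005 -0.009  0.015] 0.004
[-0.008 -0.008  1.635] 0.004
[[331.0, 286.0], [247.0, 286.0], [116.0, 379.0], [335.0, 233.0], [344.0, 267.0], [333.0, 300.0], [308.0, 322.0], [275.0, 330.0], [240.0, 322.0]]
```

View pics/wrist1.png

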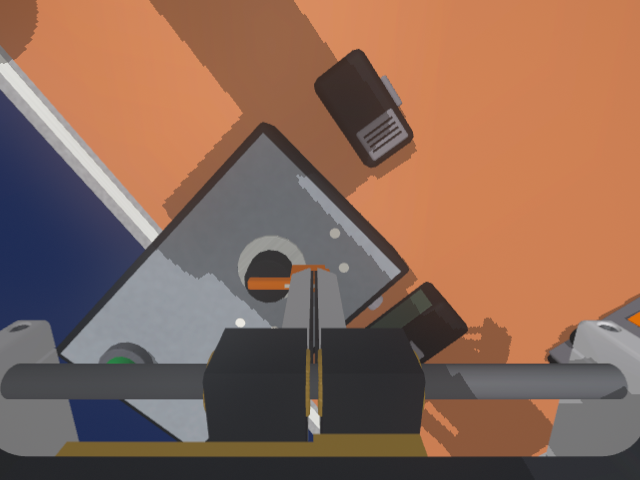

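The wrist view shows the lever's hub end at (248,284) and dots 1 and 2 at (335,233) and (344,267), matching the projections. The closed tips hang at about (314,268), on the anticlockwise side. Descending now.

Request:
apply_moves([
  [[0, 0, 0.6, 0, 1], [0, 0, 1.2, 0, 1], [0, 0, 1.64, 0, 1], [0, 0, 1.64, 0, 1], [0, 0, 1.64, 0, 1]],
])

```text
time: 2.02
tool_pos: [0.5059, 0.1368, 0.2805]
ee_rot: [3.14, 0.001, 2.517]
wrist_force: [-0.4, 0.2, 0.1]
width: 0.0004
finger_force: 0.0
```

```bash
python3 - <<'E'
from h import *
a=54.06
rows([pose(a,.015,.279)]+[pose(a-k,.015,.279) for k in (5,10,15,19,22)])
E
```

```text
t 2.02 pos [0.5059 0.1368 0.2805] yaw 144.2 F [-0.4  0.2  0.1] w 0.0004
[-0.249 -0.022  0.03 ] 0.014
[-0.313  0.001  0.031] 0.514
[-0.379  0.019  0.031] 1.014
[-0.446  0.03   0.031] 1.514
[-0.5    0.036  0.031] 1.914
[-0.541  0.037  0.031] 2.214
```

Request:
apply_moves([
  [[-0.1, -0.02, 0.03, 0, 1], [-0.18, -0.02, 0.03, 0, 1], [-0.25, -0.02, 0.03, 0, 1], [-0.28, 0, 0.03, 0.25, 1], [-0.31, 0, 0.03, 0.5, 1], [-0.31, 0, 0.03, 0.5, 1]],
])

```text
time: 2.78
tool_pos: [0.5185, 0.1273, 0.2783]
ee_rot: [3.14, -0.002, 2.428]
wrist_force: [-2.8, 2.9, 2.8]
width: 0.0002
finger_force: 2.2
```

```bash
python3 - <<'E'
from h import *
a=54.06
rows([pose(a-k,.015,.279) for k in (5,9,12,15,18,20)])
E
```

```text
t 2.77 pos [0.5185 0.1273 0.2783] yaw 139.1 F [-2.8  2.9  2.8] w 0.0002
[ 0.002  0.007 -0.014] 0.006
[-0.049  0.026 -0.014] 0.406
[-0.089  0.038 -0.014] 0.706
[-0.128  0.048 -0.014] 1.006
[-0.168  0.056 -0.014] 1.306
[-0.195  0.06  -0.014] 1.506
```

Request:
apply_moves([
  [[-0.03, 0.015, 0, 0.2, 1], [-0.05, 0.025, 0, 0.4, 1], [-0.09, 0.04, 0, 0.7, 1], [-0.13, 0.05, 0, 1.0, 1], [-0.15, 0.05, 0, 1.15, 1], [-0.17, 0.055, 0, 1.3, 1], [-0.17, 0.055, 0, 1.3, 1]],
])

```text
time: 3.65
tool_pos: [0.5269, 0.123, 0.2775]
ee_rot: [-3.141, 0.0, 2.201]
wrist_force: [0.3, 0.2, -0.5]
width: 0.0005
finger_force: 0.0
```

```bash
python3 - <<'E'
from h import *
a=54.06
rows([pose(a-k,.015,.279) for k in (18,20,22,24,27,30)])
E
```

```text
t 3.65 pos [0.5269 0.123  0.2775] yaw 126.1 F [ 0.3  0.2 -0.5] w 0.0005
[ 0.017  0.007 -0.029] 0.003
[-0.008  0.017 -0.029] 0.203
[-0.033  0.026 -0.029] 0.403
[-0.059  0.034 -0.029] 0.603
[-0.099  0.045 -0.029] 0.903
[-0.139  0.053 -0.029] 1.203
```

It snapped to dot 3, with the force back to zero. Next click.

```bash
python3 - <<'E'
from h import *
a=54.06
rows([pose(a-k,.015,.278) for k in (24,29,33,37,40,43,45,47,48)])
E
```

```text
t 3.65 pos [0.5269 0.123  0.2775] yaw 126.1 F [ 0.3  0.2 -0.5] w 0.0005
[-0.059  0.034 -0.009] 0.603
[-0.125  0.051 -0.009] 1.103
[-0.179  0.06  -0.009] 1.503
[-0.233  0.065 -0.009] 1.903
[-0.274  0.066 -0.009] 2.203
[-0.315  0.066 -0.009] 2.503
[-0.342  0.064 -0.009] 2.703
[-0.369  0.062 -0.009] 2.903
[-0.383  0.06  -0.009] 3.003
```

Request:
apply_moves([
  [[-0.06, 0.034, -0.01, 0.6, 1], [-0.125, 0.05, -0.01, 1.1, 1], [-0.18, 0.06, -0.01, 1.5, 1], [-0.23, 0.065, -0.01, 1.9, 1], [-0.27, 0.065, -0.01, 2.2, 1], [-0.31, 0.065, -0.01, 2.5, 1], [-0.34, 0.065, -0.01, 2.7, 1], [-0.36, 0.06, -0.01, 2.85, 1], [-0.37, 0.06, -0.01, 2.9, 1], [-0.37, 0.06, -0.01, 2.9, 1]],
])

```text
time: 4.9
tool_pos: [0.5401, 0.1099, 0.2781]
ee_rot: [-3.142, 0.0, 1.695]
wrist_force: [-0.1, 0.1, -1.1]
width: 0.0004
finger_force: 0.0
```

```bash
python3 - <<'E'
from h import *
a=54.06
rows([pose(a-k,.015,.278) for k in (47,49,54,59,63,67,70,73,75,76,77)])
E
```

```text
t 4.9 pos [0.5401 0.1099 0.2781] yaw 97.1 F [-0.1  0.1 -1.1] w 0.0004
[-0.     0.002  0.002] 0.005
[-0.026  0.012  0.002] 0.205
[-0.09   0.033  0.002] 0.705
[-0.157  0.049  0.002] 1.205
[-0.211  0.057  0.002] 1.605
[-0.265  0.061  0.002] 2.005
[-0.306  0.062  0.002] 2.305
[-0.346  0.061  0.002] 2.605
[-0.374  0.059  0.002] 2.805
[-0.387  0.057  0.002] 2.905
[-0.401  0.056  0.002] 3.005
```

```bash
cat > look.py <<'E'
import sys
from h import *
from bench import snapshot
o=[]
for n,(u,v) in (("scene",(270,140)),("top",(240,215))):
    s=snapshot(n); im=cv2.resize(s["image"][v:v+110,u:u+150,::-1],None,fx=5,fy=5,interpolation=cv2.INTER_CUBIC)
    print(n,[(k,((proj(s,box(np.load("box.npy"),polar(.05,75-30*(k-1),.104)))[0]-[u,v])*5).round().tolist()) for k in (3,4,5)])
    o.append(cv2.resize(im,None,fx=.53,fy=.53) )
cv2.imwrite(sys.argv[1],np.hstack(o))
E
python3 look.py pics/l1.png
```

```text
scene [(3, [350.0, 286.0]), (4, [290.0, 313.0]), (5, [215.0, 318.0])]
top [(3, [256.0, 225.0]), (4, [328.0, 216.0]), (5, [396.0, 244.0])]
```

View pics/l1.png

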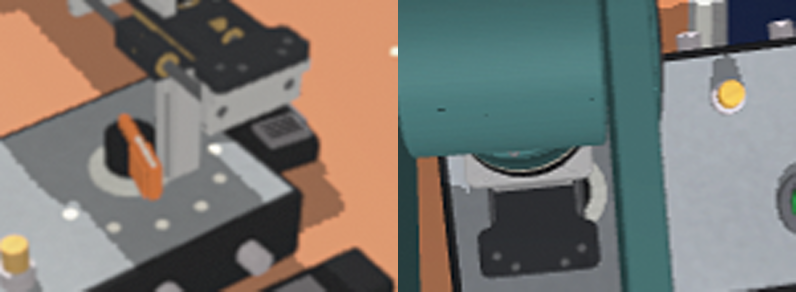

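In the scene crop the lever's tip is at about (153,163), which matches dot 4 (predicted (154,166)). The finger is clear behind it. Now the last click, in small steps.

Request:
apply_moves([
  [[-0.05, 0.02, 0, 0.4, 1], [-0.1, 0.035, 0, 0.75, 1], [-0.16, 0.05, 0, 1.2, 1], [-0.21, 0.055, 0, 1.6, 1], [-0.25, 0.06, 0, 1.9, 1], [-0.29, 0.06, 0, 2.15, 1], [-0.32, 0.06, 0, 2.4, 1], [-0.34, 0.06, 0, 2.55, 1], [-0.36, 0.06, 0, 2.7, 1], [-0.36, 0.06, 0, 2.7, 1]],
])

```text
time: 6.25
tool_pos: [0.5454, 0.0926, 0.2784]
ee_rot: [3.141, -0.0, 1.224]
wrist_force: [0.3, 1.8, 0.8]
width: 0.0003
finger_force: 0.8
```

```bash
python3 - <<'E'
from h import *
a=54.06
rows([pose(a-k,.015,.278) for k in (74,76,77,78)])
E
python3 look.py pics/l2.png
```

```text
t 6.25 pos [0.5454 0.0926 0.2784] yaw 70.1 F [0.3 1.8 0.8] w 0.0003
[-0.003  0.     0.007] 0.005
[-0.029  0.011  0.007] 0.205
[-0.041  0.015  0.007] 0.305
[-0.054  0.02   0.007] 0.405
scene [(3, [350.0, 286.0]), (4, [290.0, 313.0]), (5, [215.0, 318.0])]
top [(3, [256.0, 225.0]), (4, [328.0, 216.0]), (5, [396.0, 244.0])]
```

View pics/l2.png

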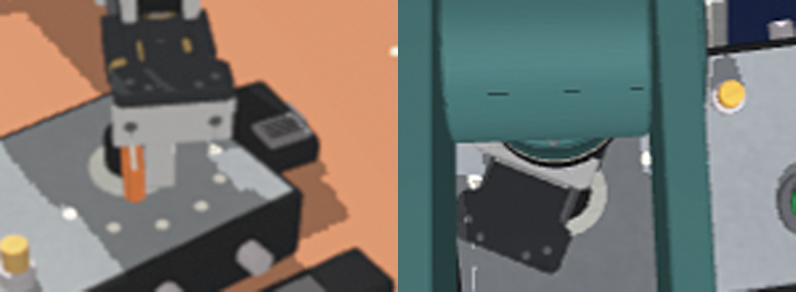

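The lever's tip is at about (134,168), midway between dots 4 and 5, so it hasn't snapped yet. A few more degrees, gently.

Request:
apply_moves([
  [[-0.015, 0.005, 0, 0.1, 1], [-0.03, 0.01, 0, 0.2, 1], [-0.04, 0.015, 0, 0.3, 1], [-0.04, 0.015, 0, 0.3, 1]],
])

```text
time: 6.85
tool_pos: [0.5453, 0.0903, 0.278]
ee_rot: [-3.141, 0.0, 1.171]
wrist_force: [-0.2, 0.3, 0.2]
width: 0.0006
finger_force: 0.0
```

Request:
apply_moves([
  [[0.2, 0, 0, 0, 1], [0.3, 0, 0, 0, 1], [0.3, 0, -0.8, 0, 1], [0.3, 0, -1.4, 0, 1], [0.3, 0, -1.4, 0, 1]],
])

```text
time: 7.48
tool_pos: [0.5519, 0.1048, 0.3513]
ee_rot: [3.136, -0.003, 1.172]
wrist_force: [0.1, -0.9, 0.1]
width: 0.0004
finger_force: 0.0
```

```bash
python3 look.py pics/l3.png; python3 - <<'E'
from h import *
rows([[*BT,.34,67],[*BT,.295,67],[*BT,.278,67]])
E
```

```text
scene [(3, [350.0, 286.0]), (4, [290.0, 313.0]), (5, [215.0, 318.0])]
top [(3, [256.0, 225.0]), (4, [328.0, 216.0]), (5, [396.0, 244.0])]
t 7.58 pos [0.5511 0.1046 0.3473] yaw 67.1 F [-0.   0.6  0.3] w 0.0007
[-3.807  0.574  0.146] 0.013
[-3.806  0.575  1.046] 0.013
[-3.806  0.575  1.386] 0.013
```

View pics/l3.png

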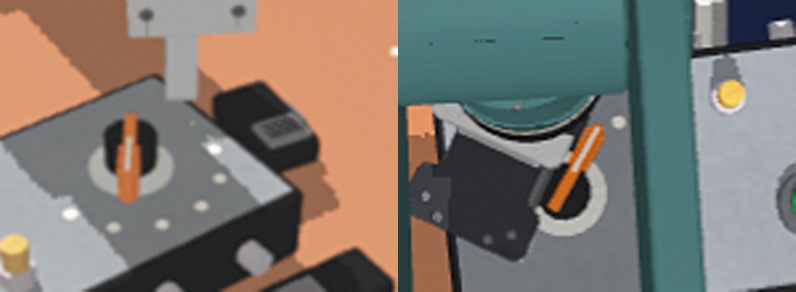

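The lever appears to stand between dots 4 and 5, with its scene tip at about (128,168), so I'll measure its angle properly.

```bash
python3 - <<'E'
from h import *
from bench import snapshot
for n in ("scene","top"):
    s=snapshot(n); im=s["image"]; hsv=cv2.cvtColor(im,cv2.COLOR_RGB2HSV)
    p=np.load("box.npy")
    # orange mask, near the hub; compare with predicted silhouette of the bar
    m=cv2.inRange(hsv,(5,190,120),(18,255,255))
    c=proj(s,box(p,[0,.065,.1]))[0]; yy,xx=np.mgrid[:480,:640]; m[(xx-c[0])**2+(yy-c[1])**2>45**2]=0
    best=[]
    for a in np.arange(60,-76,-1.):
        t=np.radians(a);u=np.array([np.cos(t),np.sin(t),0]);v=np.array([-np.sin(t),np.cos(t),0])
        def hull(x0,x1,w,z0,z1):
            P=[[0,.065,0]+x*u+y*v+[0,0,z] for x in(x0,x1) for y in(-w,w) for z in(z0,z1)]
            return cv2.convexHull((proj(s,box(p,P))*16).round().astype(np.int32))
        k=np.zeros_like(m);
        for h in (hull(-.015,.05,.004,.097,.104),hull(.019,.05,.004,.076,.104),hull(.018,.046,.007,.076,.101)): cv2.fillConvexPoly(k,h,255,cv2.LINE_8,4)
        best.append(((k&m>0).sum()/max(1,((k|m)>0).sum()),a))
    best.sort(reverse=True);print(n,(m>0).sum(),best[:5])
    if n=="scene": cv2.imwrite("pics/l4.png",cv2.resize(im[165:235,280:370,::-1],None,fx=8,fy=8,interpolation=cv2.INTER_CUBIC)); print(((proj(s,box(p,[polar(r,a,.104) for a in(-15,-45) for r in (.05,-.015)]))-[280,165])*8).round().tolist())
E
```

```text
scene 0 [(np.float64(0.0), np.float64(60.0)), (np.float64(0.0), np.float64(59.0)), (np.float64(0.0), np.float64(58.0)), (np.float64(0.0), np.float64(57.0)), (np.float64(0.0), np.float64(56.0))]
[[384.0, 301.0], [287.0, 134.0], [265.0, 308.0], [320.0, 132.0]]
top 151 [(np.float64(0.5676691729323309), np.float64(-37.0)), (np.float64(0.5415162454873647), np.float64(-38.0)), (np.float64(0.5412186379928315), np.float64(-36.0)), (np.float64(0.5392857142857143), np.float64(-35.0)), (np.float64(0.5376344086021505), np.float64(-33.0))]
```

View pics/l4.png

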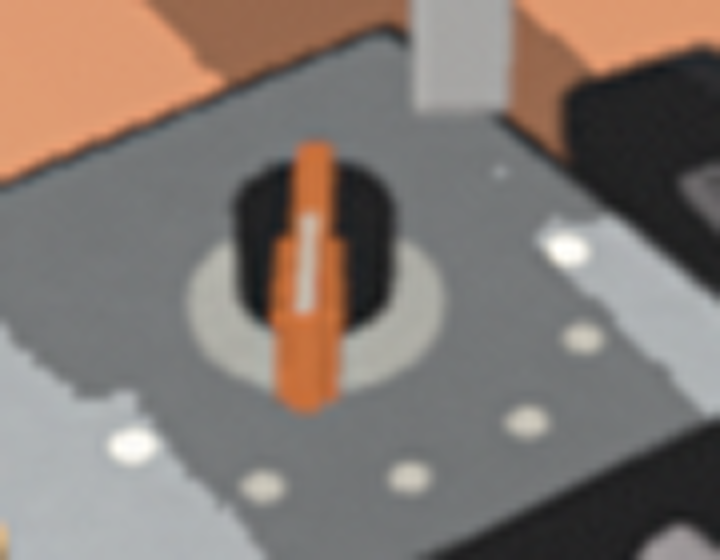

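Request:
apply_moves([
  [[0, 0, 0, 0, 1], [0, 0, 0, 0, 1], [0, 0, 0, 0, 1], [0, 0, 0, 0, 1]],
])

```text
time: 8.18
tool_pos: [0.5512, 0.1043, 0.3481]
ee_rot: [-3.142, -0.0, 1.171]
wrist_force: [-0.8, 0.4, 0.4]
width: 0.0005
finger_force: 0.0
```

```bash
cat > ang.py <<'E'
from h import *
from bench import snapshot
from scipy.optimize import least_squares
p=np.load("box.npy")
def measure(s,note):
    c=proj(s,box(p,[0,.065,.09]))[0].astype(int); f=8
    im=cv2.resize(s["image"][c[1]-40:c[1]+40,c[0]-45:c[0]+45],None,fx=f,fy=f,interpolation=cv2.INTER_CUBIC)
    hsv=cv2.cvtColor(im,cv2.COLOR_RGB2HSV); m=cv2.inRange(hsv,(4,165,110),(20,255,255))
    best=[]
    for a in np.arange(75,-76,-1.):
        t=np.radians(a);u=np.array([np.cos(t),np.sin(t),0]);v=np.array([-np.sin(t),np.cos(t),0])
        k=np.zeros_like(m)
        for x0,x1,w,z0,z1 in ((-.015,.05,.004,.097,.104),(.019,.05,.004,.076,.104),(.018,.046,.007,.076,.101)):
            P=[[0,.065,0]+x*u+y*v+[0,0,z] for x in(x0,x1) for y in(-w,w) for z in(z0,z1)]
            q=(proj(s,box(p,P))-c+[45,40]+.5)*f
            cv2.fillConvexPoly(k,cv2.convexHull(q.round().astype(np.int32)),255)
        best.append((round(float(((k>0)&(m>0)).sum()/((k>0)|(m>0)).sum()),3),float(75-a)))
    best.sort(reverse=True);print(note,"IoU, lever deg:",best[:4])
if __name__=="__main__":
    for n in ("scene","top"): measure(pickle.load(open(n+"0.pkl","rb")),"start "+n)
    for n in ("scene","top"): measure(snapshot(n),"now "+n)
E
python3 ang.py
```

```text
start scene IoU, lever deg: [(0.683, 31.0), (0.682, 38.0), (0.682, 35.0), (0.682, 32.0)]
start top IoU, lever deg: [(0.691, 30.0), (0.683, 31.0), (0.672, 29.0), (0.649, 32.0)]
now scene IoU, lever deg: [(0.579, 111.0), (0.574, 112.0), (0.565, 110.0), (0.552, 113.0)]
now top IoU, lever deg: [(0.68, 111.0), (0.677, 110.0), (0.665, 112.0), (0.639, 109.0)]
```

Both views give the lever at 111°, short of the fifth click (120°) and just outside tolerance. I'll nudge it on gently with the finger, well short of 135°.

```bash
python3 - <<'E'
from h import *
a=54.06
rows([pose(a-80,.026,.348),pose(a-80,.026,.279)]+[pose(a-k,.015,.279) for k in (80,82,84,86,88)])
E
```

```text
t 8.28 pos [0.5512 0.1043 0.3483] yaw 67.1 F [-0.4  0.7  0. ] w 0.0007
[-0.119  0.027  0.005] 0.305
[-0.12   0.027  1.385] 0.305
[-0.339  0.015  1.385] 0.305
[-0.365  0.024  1.385] 0.505
[-0.391  0.032  1.385] 0.705
[-0.418  0.039  1.385] 0.905
[-0.444  0.045  1.385] 1.105
```

Request:
apply_moves([
  [[-0.12, 0.03, 0, 0.3, 1], [-0.12, 0.03, 0.7, 0.3, 1], [-0.12, 0.03, 1.38, 0.3, 1], [-0.12, 0.03, 1.38, 0.3, 1], [-0.25, 0.02, 1.38, 0.3, 1], [-0.34, 0.015, 1.38, 0.3, 1], [-0.365, 0.025, 1.38, 0.5, 1], [-0.39, 0.03, 1.38, 0.7, 1], [-0.405, 0.035, 1.38, 0.8, 1], [-0.405, 0.035, 1.38, 0.8, 1]],
])

```text
time: 9.52
tool_pos: [0.5449, 0.085, 0.2792]
ee_rot: [-3.142, -0.0, 1.031]
wrist_force: [-0.1, 0.6, -0.8]
width: 0.0006
finger_force: 0.0
```

```bash
python3 - <<'E'
from h import *
a=54.06
rows([pose(a-k,.015,.279) for k in (84,85,86,87,88,89,90)])
E
python3 ang.py|grep now
```

```text
t 9.53 pos [0.5449 0.085  0.2792] yaw 59.1 F [-0.1  0.6 -0.8] w 0.0006
[ 0.013 -0.005  0.003] -0.096
[0.001 0.001 0.003] 0.004
[-0.012  0.006  0.003] 0.104
[-0.024  0.011  0.003] 0.204
[-0.037  0.015  0.003] 0.304
[-0.05   0.02   0.003] 0.404
[-0.063  0.024  0.003] 0.504
now scene IoU, lever deg: [(0.347, 120.0), (0.345, 119.0), (0.344, 121.0), (0.338, 122.0)]
now top IoU, lever deg: [(0.0, 150.0), (0.0, 149.0), (0.0, 148.0), (0.0, 147.0)]
```

Request:
apply_moves([
  [[0.15, 0, 0, 0, 1], [0.3, 0, 0, 0, 1], [0.3, 0, -0.7, 0, 1], [0.3, 0, -1.4, 0, 1], [0.3, 0, -1.4, 0, 1]],
])

```text
time: 10.25
tool_pos: [0.5535, 0.0984, 0.3529]
ee_rot: [3.135, -0.005, 1.032]
wrist_force: [-0.0, -0.6, 0.3]
width: 0.0002
finger_force: 0.0
```

```bash
python3 ang.py|grep now; python3 - <<'E'
from h import *
rows([[*BT,.34,58],[*BT,.295,58],[*BT,.278,58]])
E
```

```text
now scene IoU, lever deg: [(0.61, 119.0), (0.609, 120.0), (0.601, 118.0), (0.593, 121.0)]
now top IoU, lever deg: [(0.691, 120.0), (0.681, 119.0), (0.677, 121.0), (0.661, 118.0)]
t 10.35 pos [0.5526 0.0982 0.3488] yaw 59.1 F [-0.1  0.3  0.2] w 0.0004
[-3.597  1.005  0.175] 0.114
[-3.597  1.005  1.075] 0.114
[-3.597  1.005  1.415] 0.114
```

Both views now put the lever at 119–120°, the fifth click. On to the button.

Request:
apply_moves([
  [[-1.2, 0.34, 0.1, 0, 1], [-2.4, 0.67, 0.17, 0, 1], [-3.6, 1.0, 0.17, 0, 1], [-3.6, 1.0, 0.17, 0, 1], [-3.6, 1.0, 0.17, 0, 1], [-3.6, 1.0, 0.6, 0, 1], [-3.6, 1.0, 1.05, 0, 1], [-3.6, 1.0, 1.05, 0, 1]],
])

```text
time: 11.35
tool_pos: [0.5027, -0.0804, 0.294]
ee_rot: [-3.136, 0.001, 1.035]
wrist_force: [0.4, 0.2, 0.0]
width: 0.0003
finger_force: 0.0
```

```bash
python3 - <<'E'
from h import *
rows([[*BT,.287,59.1],[*BT,.281,59.1],[*BT,.279,59.1]])
E
python3 ang.py|grep now
```

```text
t 11.35 pos [ 0.5027 -0.0804  0.294 ] yaw 59.3 F [0.4 0.2 0. ] w 0.0003
[-0.018  0.03   0.139] 0.017
[-0.018  0.031  0.259] 0.017
[-0.018  0.031  0.299] 0.017
now scene IoU, lever deg: [(0.617, 119.0), (0.614, 120.0), (0.608, 118.0), (0.597, 121.0)]
now top IoU, lever deg: [(0.686, 120.0), (0.675, 119.0), (0.671, 121.0), (0.658, 118.0)]
```

Request:
apply_moves([
  [[0, 0, 0.14, 0, 1], [0, 0, 0.2, 0, 1], [0, 0, 0.26, 0, 1], [0, 0, 0.3, 0, 1], [0, 0, 0.3, 0, 1], [0, 0, 0.3, 0, 1]],
])

```text
time: 12.2
tool_pos: [0.5032, -0.0822, 0.2822]
ee_rot: [3.141, -0.001, 1.032]
wrist_force: [-0.1, 3.1, 2.8]
width: 0.0006
finger_force: 1.9
```

Request:
apply_moves([
  [[0, 0, 0.04, 0, 1], [0, 0, 0.08, 0, 1], [0, 0, 0.08, 0, 1]],
])

```text
time: 12.58
tool_pos: [0.5031, -0.0822, 0.2803]
ee_rot: [3.14, -0.001, 1.032]
wrist_force: [-5.4, 3.7, 13.7]
width: 0.0004
finger_force: 7.0
```

The tips are at z = 0.081 with 13.7 N on them, so the button is bottomed. Lifting off.

Request:
apply_moves([
  [[0, 0, 0.08, 0, 1], [0, 0, -0.4, 0, 1], [0, 0, -1.0, 0, 1], [0, 0, -1.6, 0, 1], [0, 0, -1.6, 0, 1], [0, 0, -1.6, 0, 1]],
])

```text
time: 13.32
tool_pos: [0.5029, -0.0824, 0.3558]
ee_rot: [-3.139, 0.001, 1.031]
wrist_force: [-0.7, -0.0, -0.9]
width: 0.0005
finger_force: 0.0
```

```bash
python3 ang.py|grep now; python3 - <<'E'
from bench import snapshot
import cv2
cv2.imwrite("pics/end.png",snapshot("scene")["image"][130:370,150:470,::-1].repeat(2,0).repeat(2,1))
E
```

```text
now scene IoU, lever deg: [(0.613, 119.0), (0.611, 120.0), (0.604, 118.0), (0.595, 117.0)]
now top IoU, lever deg: [(0.688, 120.0), (0.678, 119.0), (0.674, 121.0), (0.659, 118.0)]
```

View pics/end.png

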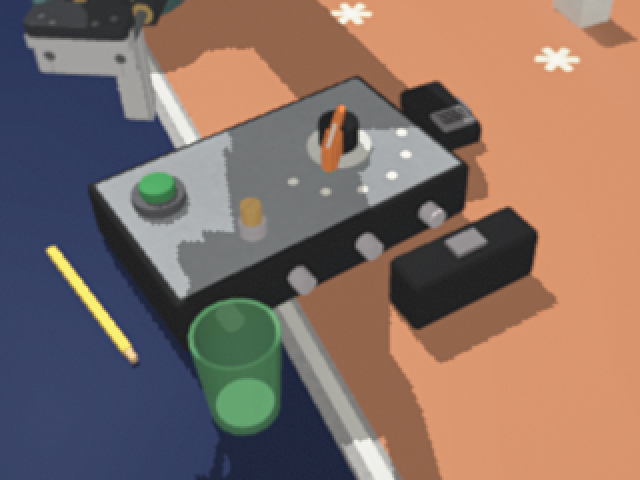

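The lever stands at dot 5, the button at (157,187) is up again, nothing else has moved, and the fingers are clear.

```bash
python3 -c "
from bench import ticket; print(ticket.close_job())"
```

```text
the job is handed in; nothing more can be done
None
```

The selector rests at the fifth click (about 119–120° in both cameras), the green tune button was then pressed to its stop and sprang back, nothing else moved, and the job is handed in (no verdict was returned); the last click first stopped about 9° short, so I nudged the lever home before pressing.

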